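# Blank the air cleaner's port and hold the cap in its vent position

## Task

Lift the filter canister by its handle off the air cleaner's port and set it down (not drop it) upright on the rubber mat. Then seat the bayonet cap in the open port, lugs through the notches, and turn it clockwise from above about 45 degrees, half-way to the lock, without making the lock pin click. Finish still gripping the seated cap at that half-turn; leave the other things where they are.

Things in the scene. Friction and masses are not known exactly. Their poses are not given: they have to be found in the camera images.
- canister_grip (a point): middle of the handle bar of the filter canister, 105.5 mm above its foot, on its axis; z up, x along the bar. Canister: white slotted cylinder, 104 dia, 77 mm high to its flat top, 0.3 to 0.65 kg. Black bar 82 long (x), 14 wide, 13 high, 22 mm clear beneath it
- canister_foot (a point): centre of the underside of the canister, 105.5 mm below canister_grip, same axes. At the start the canister stands on the port: its foot is a skirt 95 mm inside diameter that reaches 7 mm down round the collar, so lift it straight up 10 mm or more before moving sideways
- mat_top (a point): centre of the top of the fixed square black rubber mat, 140x140x3 mm, lying on the desk; axes along its edges, z up
- cap_grip (a point): middle of the grip bar of the loose grey bayonet cap (0.11 to 0.2 kg), which stands upright on the desk; 42 mm above its underside, on its axis; z up. Bar upright, 60 long along x, 15 thick along y, 40 mm high, ending 20 mm above this point; it stands on a round plate 84 dia, 4 thick, whose top is 22 mm below this point
- cap_foot (a point): centre of the underside of the cap's plug, 42 mm below cap_grip, same axes. Plug 48 dia, 16 mm high up to the plate, with two lugs at its foot, round upright studs on +x and -x: 10 dia, 6 high, reaching 31 mm from the axis. Half a turn looks and fits the same
- cap_lug (a point): centre of the cap's +x lug, 26 mm from the axis, 3 mm above the plug's underside; same axes as cap_grip
- port (a point): centre of the port's mouth, top of the aluminium collar (90 dia, 18 high) on the air cleaner (fixed grey box 140x140x60 mm); 78 mm above the desk. z up, x through the two notches (+x and -x; a black rib on the housing beside each). Bore 53 dia; notches 18 wide, reaching 33.5 from the axis, in a lip 8 thick. Cap x goes along port x, either way round; seated, cap_grip is 26 mm above here
- half_mark (a point): black dot on the housing, 56 mm from the port's axis and 46 degrees clockwise from its +x (a twin lies opposite): half-turn place. Seated, plate on collar, the cap turns with light friction only: clockwise from above (-yaw); the other way it stops within 10 degrees. From 61 degrees a lug pushes the lock pin, which clicks at 76; end stop at 94
- lock_pin (a joint): sprung steel pin through the collar wall, travel in m: 0 at rest, grows outward as a lug pushes it (about 0.003 as it clicks past)
- calculator: bystander: desk calculator 150x98x16, right, mm; origin under its centre
- loupe: bystander: small black loupe 35x35x40, right, mm; origin under its centre
- eraser: bystander: eraser 43x23x12, near edge, mm; origin under its centre
- usb_stick: bystander: USB stick 54x20x9, near edge, mm; origin under its centre
- binder_clip: bystander: black binder clip 32x27x32, left, mm; origin under its centre
Things that resemble listed ones, but are neither listed nor needed, are in the scene too. Leave any orange look-alike of the part that bears canister_grip alone.

How it is judged:
By the outcome, as a careful person would: the job done as asked, in the order asked, and still so for the second after the job is handed in, while the arm keeps its last pose, push and grip.
It also fails if it takes over 64 s, if anything falls off the work surface, if the arm or the gripper's body presses on something with over 40 N, if the wrist force passes 120 N, or if a joint passes its speed limit or range.

## Robot

A 7-joint arm with a two-finger parallel gripper is mounted at the origin on a cart in front of the work surface, level with it; the furniture and walls round the work are solid. World frame = base frame: x ahead of the robot, y to its left, z up, the work surface at z = 0. Lengths are in m, angles in rad, forces in N, time in s.
With the tool pointing down it reaches from about 0.425 to 0.925 m from the base axis. Payload 6.8 kg.
Tool frame: the origin (TCP) lies at the centre of the arm's flange, where the gripper is bolted on; the fingertips stand 173 mm ahead of it and the grasp point (between the pads) lies 155 mm ahead of it (r.hold_point_z is the distance from the TCP to the grasp point, in m); z points along the fingers, x is the direction in which the jaws open and shut, and the axes are right-handed (so a half turn about z gives the same grasp; the last joint's range is limited). The gripper opens to 85 mm and grips with 20 to 120 N. Pads are 22 mm wide; open, the fingers measure 114 mm over their backs; the gripper's body (76 mm by 85 mm) begins 54 mm behind the grasp point. The pads swing forward as they close: fully open they stand 13 mm farther back than shut.
Start: joints at [1.039, 0.477, 0.022, 1.555, -0.011, 1.109, -0.083], TCP at [0.278, -0.615, 0.405] pointing down, gripper open.
Joint ranges: [-2.96, 2.96], [-0.34, 2.1], [-1.41, 1.46], [0.24, 2.44], [-1.37, 4.51], [0.17, 1.92], [-2.96, 2.96]. Speed limits (rad/s): [2.39, 2.39, 3.14, 3.14, 3.14, 3.14, 3.14].

## Interface

Orientations are given as a rotation vector (axis times angle).
In Python, from bench import r gives the robot as it stands.
- The arm moves only by the tool apply_moves, never from a script. Its arguments are lists of equal length, an entry for each row: "dp": the shift along the tool's x, y, z scaled (see below), a list of three; "twist": the turn, a rotation vector about the tool's x, y, z scaled (see below), a list of three; "jaw": the closure in counts, from 0 (fully open) to 255 (shut). In form: {"dp": [[x, y, z], ...], "twist": [[rx, ry, rz], ...], "jaw": [jaw, ...]}. A call has 1 to 20 rows; each row shifts and turns the pose as measured when the row begins, along the tool's axes as they then stand; what a row does not reach is not made up. The controller multiplies each number of a shift by 12 cm and each number of a turn by 120 degrees. A row lasts 1/10 s, in which the tool goes at most 50 mm and 8.59 degrees, less where a joint would pass 70% of its speed; a pose out of reach is approached as far as the arm can. A call with a number of a shift or a turn outside -1 to 1 is refused whole. A call with a gripper value outside its range is refused whole. The fingers move at their own pace and stop on an object; "grip_force" is the grip in N (left out, the last holds). Time passes only in rows, so rows that do not move let the fingers close. It gives the time, the measured TCP pose, the force and the opening at its end, in the units of the state.
- r.get_obs(): the state, without advancing time (a new reading comes with each control period).
- r.grab_frame(name): name is "side" or "top" or "wrist"; returns a dict with "color" (400x640x3 uint8, red, green, blue), "z_map" (400x640 float32, m along the optical axis (not along the pixel's ray), 0 where there is no reading), "intrinsics" (3x3 intrinsics, pixels), "dist_coeffs" ([k1, k2, p1, p2, k3] as OpenCV has them; the pictures are not rectified), "R" (3x3) and "t" (3): a world point X has camera coordinates R X + t; the wrist camera has in their place "hand_eye" (4x4, takes a point from camera to tool coordinates, whose origin is the TCP and whose axes are the tool frame's). Camera axes: x right, y down, z forward; pixel columns grow to the right and rows downward; lengths in m; the calibration is good to about 2 mm. A picture is of the moment at which its call begins: read the wrist's pose just before it.
- r.hand_in(): hands the job in, once; it reports no verdict.
The state is a dict: "clock": time; "joints": joint angles; "qvel": joint speeds; "tau": joint torques, N m; "tcp_pos": TCP position; "orientation": TCP orientation; "contact_force": force on the tool from outside, world axes, zero at the start; "moment": the same for the moment, N m; "grip_width": finger opening in m.
Only numpy, scipy, OpenCV 4.12 (cv2) and the standard library are available. Lean on these libraries where they do the work, as an engineer would, in place of code of your own. Each camera call takes 0.05 s, during which the arm holds its last target.

## Working session

There is one attempt and no reset: what is moved stays moved. The work goes in short steps, Python scripts to look and compute and a tool call to move; the robot and the scene stay as the last step left them, time stands still between calls to the robot, and variables do not carry over. Pictures are saved under pics/ and viewed, and the job is handed in when it is done.

Besides the shell and the picture viewer there is one more tool, called after "Emit:" as name(argument=value, ...) on one line, values as JSON. apply_moves: Moves the arm, as the interface text tells. Shifts and turns lie within -1 to 1; 1 stands for 12 cm of shift or 120 degrees of turn. Its arguments: {"type":"object","properties":{"dp":{"type":"array"},"twist":{"type":"array"},"jaw":{"type":"array"},"grip_force":{"type":"number"}},"required":["dp","twist","jaw"]}

```bash
ls; mkdir -p pics; python3 - <<'E'
from bench import r
import cv2,pickle
print(r.get_obs(), r.hold_point_z)
d={}
for n in ["side","top","wrist"]:
    f=r.grab_frame(n); d[n]=f
    cv2.imwrite(f"pics/{n}0.png",f["color"][:,:,::-1])
    print(n,{k:v for k,v in f.items() if k not in("color","z_map")})
pickle.dump(d,open("f0.pkl","wb"))
E
```

```text
pics
{'clock': 0.0, 'joints': array([ 1.0389145 ,  0.47776002,  0.02236574,  1.55647849, -0.01149187,
        1.10928717, -0.0831509 ]), 'qvel': array([-1.07669244e-03, -6.75677032e-04, -3.00796662e-05,  1.44759954e-03,
       -1.90599403e-03,  1.79857989e-04,  3.68118390e-04]), 'tau': array([ 5.69169042e-04, -5.96438026e+01,  1.60820212e+00, -2.81188560e+01,
        1.24907828e-02,  9.44960833e-03, -1.49252395e-05]), 'tcp_pos': array([ 0.27744143, -0.61503026,  0.40374139]), 'orientation': array([-2.63819321e+00,  1.70417429e+00,  2.50169053e-03]), 'contact_force': array([-0.47419238, -0.20119928,  0.20751333]), 'moment': array([ 0.01114485, -0.03567826,  0.02291739]), 'grip_width': 0.08549575572888482} 0.1547
side {'intrinsics': array([[367.32154523,   0.        , 318.42408519],
       [  0.        , 367.32154523, 206.76360315],
       [  0.        ,   0.        ,   1.        ]]), 'dist_coeffs': array([0.00639377, 0.        , 0.        , 0.        , 0.        ]), 'R': array([[-0.8596747 , -0.51076217,  0.00902278],
       [-0.18143958,  0.28877861, -0.94004606],
       [ 0.47753438
[... 466 characters left out ...]
 0.11699631, -0.97480412]]), 't': array([-0.25788164,  0.4631182 ,  1.75735633])}
wrist {'intrinsics': array([[326.03231104,   0.        , 314.74739186],
       [  0.        , 326.03231104, 197.07406767],
       [  0.        ,   0.        ,   1.        ]]), 'dist_coeffs': array([-0.05990003,  0.        ,  0.        ,  0.        ,  0.        ]), 'hand_eye': array([[ 9.99998790e-01, -1.55252870e-03,  9.56694660e-05,
         1.04062951e-03],
       [ 1.45764625e-03,  9.56800146e-01,  2.90742766e-01,
        -7.36596318e-02],
       [-5.42923048e-04, -2.90742275e-01,  9.56801251e-01,
         3.10053379e-02],
       [ 0.00000000e+00,  0.00000000e+00,  0.00000000e+00,
         1.00000000e+00]])}
```

View pics/side0.png

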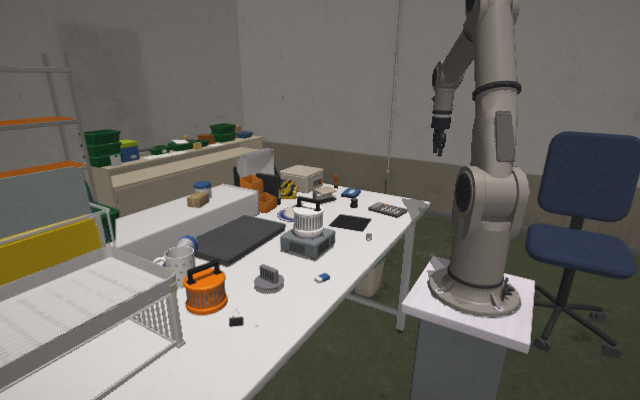

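View pics/top0.png

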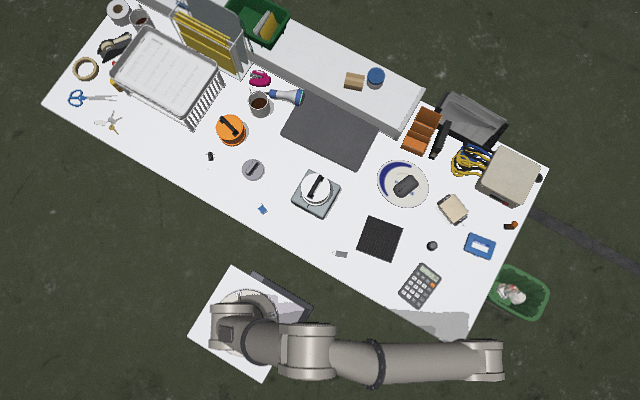

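View pics/wrist0.png

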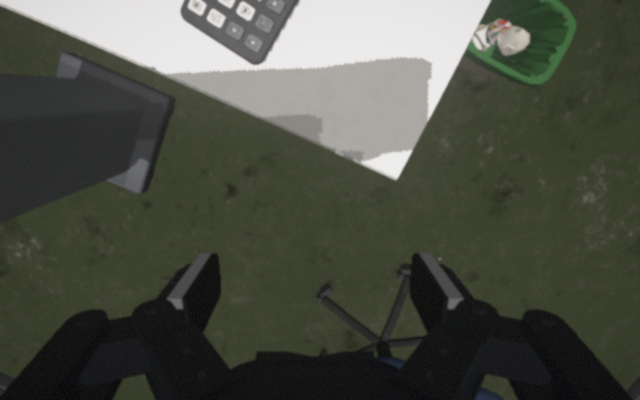

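Top view: canister at about (316,188), cap (252,168), mat (380,239), orange look-alike at (230,130). Next come coarse positions from the top camera.

```bash
cat > h.py <<'E'
import numpy as np, cv2, pickle
from scipy.spatial.transform import Rotation as Ro
def cam(f,obs=None):
    """returns Rcw (cam->world), origin"""
    if "R" in f: return f["R"].T, -f["R"].T@f["t"]
    T=np.eye(4);T[:3,:3]=Ro.from_rotvec(obs["orientation"]).as_matrix();T[:3,3]=obs["tcp_pos"]
    M=T@f["hand_eye"]; return M[:3,:3],M[:3,3]
def rays(f,px,obs=None):
    px=np.asarray(px,float).reshape(-1,1,2)
    u=cv2.undistortPoints(px,f["intrinsics"],f["dist_coeffs"]).reshape(-1,2)
    R,o=cam(f,obs); d=np.c_[u,np.ones(len(u))]@R.T
    return o,d
def onplane(f,px,z,obs=None):
    o,d=rays(f,px,obs); return o+d*((z-o[2])/d[:,2])[:,None]
def pts(f,obs=None):
    h,w=f["z_map"].shape; uu,vv=np.meshgrid(np.arange(w),np.arange(h))
    o,d=rays(f,np.stack([uu.ravel(),vv.ravel()],1),obs)
    return (o+d*f["z_map"].ravel()[:,None]).reshape(h,w,3)
def proj(f,X,obs=None):
    R,o=cam(f,obs); X=np.atleast_2d(X); c=(X-o)@R
    p,_=cv2.projectPoints(c,np.zeros(3),np.zeros(3),f["intrinsics"],f["dist_coeffs"]); return p.reshape(-1,2)
E
python3 - <<'E'
from h import *
d=pickle.load(open("f0.pkl","rb")); f=d["top"]; P=pts(f)
print(np.median(P[200:210,200:205].reshape(-1,3),0))
c=f["color"].astype(int)
# mat
m=(c.max(2)<60); m2=np.zeros_like(m); m2[210:270,350:410]=m[210:270,350:410]
n,l,s,_=cv2.connectedComponentsWithStats(m2.astype(np.uint8)); i=1+s[1:,4].argmax()
cn=cv2.findContours((l==i).astype(np.uint8),0,1)[0][0]; rc=cv2.minAreaRect(cn); b=cv2.boxPoints(rc)
W=onplane(f,b,0.003); print("mat",s[i],W, W.mean(0)); e=W[1]-W[0]; print(np.degrees(np.arctan2(e[1],e[0])),np.linalg.norm(e))
for nm,(x0,x1,y0,y1),z0,z1 in [("can handle",(290,345,165,220),.165,.19),("cantop",(290,345,165,220),.13,.16),("cap",(235,270,150,190),.045,.08),("plate",(235,270,150,190),.012,.03),("box",(285,350,160,225),.05,.07)]:
    Q=P[y0:y1,x0:x1].reshape(-1,3); q=Q[(Q[:,2]>z0)&(Q[:,2]<z1)]
    if len(q)<3: print(nm,len(q)); continue
    rc=cv2.minAreaRect((q[:,:2]*1000).astype(np.float32)); print(nm,len(q),q.mean(0),rc)
big=cv2.resize(c[140:280,200:420].astype(np.uint8)[:,:,::-1],None,fx=3.6,fy=3.6,interpolation=cv2.INTER_CUBIC); cv2.imwrite("pics/topz.png",big)
E
```

```text
[ 0.3196599   0.60103359 -0.7408474 ]
mat [ 356  216   47   46 1154] [[ 0.43082    -0.2143664   0.003     ]
 [ 0.56458354 -0.19359792  0.003     ]
 [ 0.58662881 -0.33011731  0.003     ]
 [ 0.45332437 -0.34872422  0.003     ]] [ 0.50883918 -0.27170146  0.003     ]
8.825429139673616 0.13536622006192675
can handle 96 [0.52811051 0.01415296 0.18238071] ((529.2703247070312, 14.458090782165527), (81.66214752197266, 14.044342994689941), 0.8865159749984741)
cantop 563 [0.52722163 0.0135706  0.14794735] ((529.75537109375, 15.511848449707031), (103.1978759765625, 98.97389221191406), 30.056079864501953)
cap 77 [0.4941046  0.27239052 0.05779856] ((493.92071533203125, 273.4021301269531), (16.760177612304688, 58.215877532958984), 87.93702697753906)
plate 259 [0.49295192 0.27107201 0.01960879] ((498.0689697265625, 275.419921875), (151.77752685546875, 129.72085571289062), 30.10245704650879)
box 608 [0.51148023 0.00398746 0.05965645] ((528.5070190429688, 13.98779296875), (142.1171875, 141.11154174804688), 1.2539927959442139)
```

View pics/topz.png

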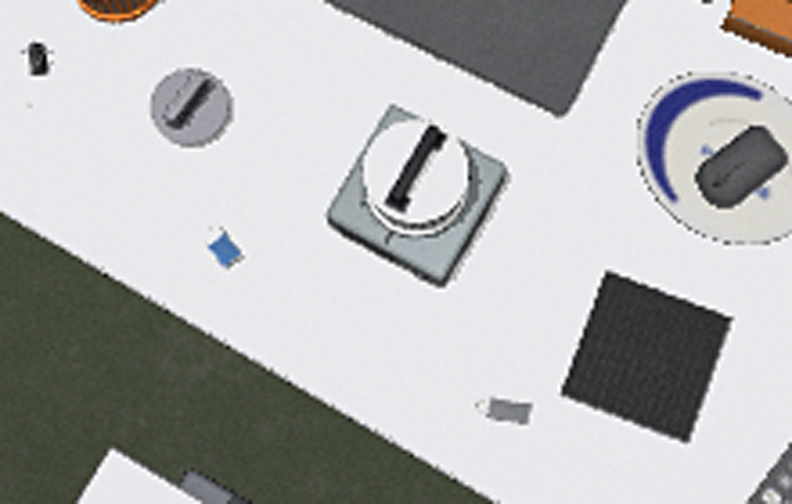

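Emit:
apply_moves(dp=[[0,0,0],[0,0,0],[0,0,0],[-0.37,-0.155,0],[-0.37,-0.155,0],[-0.37,-0.155,0],[-0.37,-0.155,0],[-0.37,-0.155,0],[-0.37,-0.155,0],[-0.37,-0.155,0],[-0.37,-0.155,0],[-0.37,-0.155,0],[-0.37,-0.155,0],[-0.37,-0.155,0],[-0.37,-0.155,0],[-0.37,-0.155,0],[0,0,0]], twist=[[0,0,0.065],[0,0,0.065],[0,0,0.065],[0,0,0],[0,0,0],[0,0,0],[0,0,0],[0,0,0],[0,0,0],[0,0,0],[0,0,0],[0,0,0],[0,0,0],[0,0,0],[0,0,0],[0,0,0],[0,0,0]], jaw=[0,0,0,0,0,0,0,0,0,0,0,0,0,0,0,0,0])

```text
clock: 1.85
tcp_pos: [0.527, -0.0168, 0.3999]
orientation: [-2.214, 2.229, 0.008]
contact_force: [-0.1, -0.1, 0.0]
grip_width: 0.0857
```

```bash
cat >> h.py <<'E'
def st(r):
    o=r.get_obs(); R=Ro.from_rotvec(o["orientation"]).as_matrix()
    print("t%.1f"%o["clock"],"tcp",o["tcp_pos"].round(4),"yaw %.2f"%np.degrees(np.arctan2(R[1,0],R[0,0])),"z",R[:,2].round(4),"q",o["joints"].round(2),"F",o["contact_force"].round(1),"M",o["moment"].round(2),"w %.4f"%o["grip_width"]); return o
def go(o,target,yaw=None):
    """print tool-frame shift (scaled) and turn (scaled) to target tcp pos"""
    R=Ro.from_rotvec(o["orientation"]).as_matrix(); d=R.T@(np.array(target)-o["tcp_pos"])
    print("dp scaled",(d/0.12).round(3),"mm",(d*1000).round(1))
    if yaw is not None:
        x=np.array([np.cos(np.radians(yaw)),np.sin(np.radians(yaw)),0]); y=np.cross([0,0,-1],x)
        Rt=np.c_[x,y,[0,0,-1]]; w=Ro.from_matrix(R.T@Rt).as_rotvec(); print("twist scaled",(np.degrees(w)/120).round(4))
def snap(r,n,tag):
    o=r.get_obs(); f=r.grab_frame(n); cv2.imwrite(f"pics/{tag}.png",f["color"][:,:,::-1]); pickle.dump((o,f),open(tag+".pkl","wb")); return o,f
def rect(P,box,z0,z1,nm=""):
    x0,x1,y0,y1=box; Q=P.reshape(-1,3); q=Q[(Q[:,0]>x0)&(Q[:,0]<x1)&(Q[:,1]>y0)&(Q[:,1]<y1)&(Q[:,2]>z0)&(Q[:,2]<z1)]
    if len(q)<5: print(nm,len(q)); return
    rc=cv2.minAreaRect((q[:,:2]*1000).astype(np.float32)); w=np.linalg.eigh(np.cov(q[:,:2].T))[1][:,1]
    print(nm,len(q),"mean",q.mean(0).round(4),"rect",np.round(rc[0],1),np.round(rc[1],1),round(rc[2],1),"pca %.1f"%(np.degrees(np.arctan2(w[1],w[0]))%180)); return q
E
python3 - <<'E'
from h import *
from bench import r
o=st(r); o,f=snap(r,"wrist","w1"); P=pts(f,o)
rect(P,(.45,.6,-.06,.09),.168,.2,"bar")
rect(P,(.45,.6,-.06,.09),.13,.16,"top")
d=pickle.load(open("f0.pkl","rb")); P=pts(d["top"])
rect(P,(.45,.6,-.06,.09),.168,.2,"bar")
rect(P,(.44,.55,.22,.33),.045,.08,"cap")
rect(P,(.44,.55,.22,.33),.015,.03,"plate")
E
```

```text
t1.9 tcp [ 0.527  -0.0168  0.3999] yaw -90.39 z [-0.0037  0.0038 -1.    ] q [ 0.11  0.25 -0.23  1.9   0.06  1.   -1.72] F [-0.1 -0.1  0. ] M [-0.01  0.01  0.03] w 0.0857
bar 2963 mean [0.5345 0.0151 0.1816] rect [530.6  15.9] [80.9 14.5] 1.1 pca 1.0
top 12424 mean [0.5353 0.0137 0.1476] rect [530.8  15.9] [103.1 101.6] 83.7 pca 87.1
bar 99 mean [0.5277 0.0141 0.1827] rect [529.1  14.5] [82.1 14. ] 0.9 pca 0.4
cap 77 mean [0.4941 0.2724 0.0578] rect [493.9 273.4] [16.8 58.2] 87.9 pca 175.0
plate 224 mean [0.4935 0.2717 0.0205] rect [495.6 273.4] [81.2 80.2] 32.8 pca 85.4
```

View pics/w1.png

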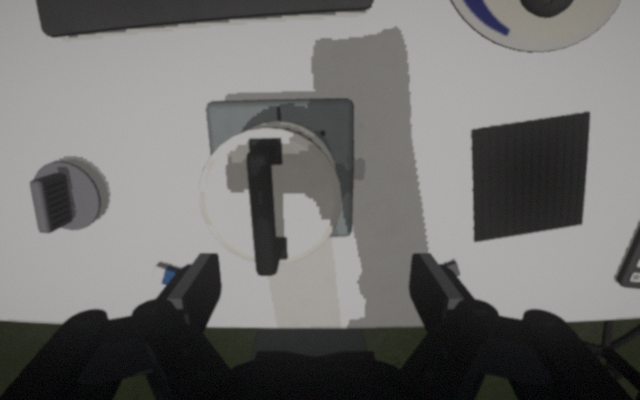

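Wrist view: handle bar at (262,205), mat at (530,177), cap at (68,195), a rib at (280,112). I'll measure the mat and compute the approach.

```bash
python3 - <<'E'
from h import *
from bench import r
o=r.get_obs(); go(o,[.530,.0155,.3315],-89.0)
o,f=pickle.load(open("w1.pkl","rb")); c=f["color"].astype(int)
m=np.zeros((400,640),np.uint8); m[100:250,440:610]=(c.max(2)<85)[100:250,440:610]
cs=cv2.findContours(m,0,1)[0]; k=max(cs,key=cv2.contourArea); rc=cv2.minAreaRect(k)
ap=cv2.approxPolyDP(k,8,True).reshape(-1,2); print(ap)
W=onplane(f,ap,.003,o); print(W.round(4), W.mean(0))
P=pts(f,o); print(P[240,400],P[60,150], P[220,380])
E
```

```text
dp scaled [-0.296 -0.032  0.568] mm [-35.5  -3.9  68.2]
twist scaled [ 0.0025  0.0008 -0.0132]
[[587 112]
 [472 131]
 [475 240]
 [581 222]]
[[ 0.5875 -0.3266  0.003 ]
 [ 0.5647 -0.1931  0.003 ]
 [ 0.4313 -0.2147  0.003 ]
 [ 0.4533 -0.3501  0.003 ]] [ 0.50920035 -0.27113755  0.003     ]
[ 0.43076758 -0.12157591 -0.00092759] [ 6.43084781e-01  1.59748264e-01 -1.75567740e-04] [ 0.45761744 -0.09518934 -0.00085926]
```

Emit:
apply_moves(dp=[[-0.15,-0.016,0],[-0.146,-0.016,0],[0,0,0]], twist=[[0.0025,0.0008,-0.013],[0,0,0],[0,0,0]], jaw=[0,0,0])

```text
clock: 2.2
tcp_pos: [0.5292, 0.0139, 0.3988]
orientation: [2.237, -2.203, 0.0]
contact_force: [0.0, -0.0, -0.5]
grip_width: 0.0853
```

```bash
python3 - <<'E'
from h import *
from bench import r
o=st(r); go(o,[.530,.0155,.3315],-89.0)
E
```

```text
t2.2 tcp [0.5292 0.0139 0.3988] yaw -89.12 z [-0.0016 -0.0019 -1.    ] q [ 0.06  0.26 -0.24  1.9   0.08  1.   -1.77] F [ 0.  -0.  -0.5] M [ 0.04 -0.03 -0.06] w 0.0853
dp scaled [-0.014 -0.008  0.561] mm [-1.7 -1.  67.3]
twist scaled [ 0.0008 -0.0009 -0.001 ]
```

Emit:
apply_moves(dp=[[-0.014,-0.008,0.2],[0,0,0.2],[0,0,0.14],[0,0,0.02],[0,0,0]], twist=[[0,0,0],[0,0,0],[0,0,0],[0,0,0],[0,0,0]], jaw=[0,0,0,0,0])

```text
clock: 2.7
tcp_pos: [0.5293, 0.0081, 0.3305]
orientation: [2.228, -2.209, 0.006]
contact_force: [0.2, 0.2, -0.3]
grip_width: 0.0855
```

```bash
python3 - <<'E'
from h import *
from bench import r
o=st(r); go(o,[.530,.0155,.3315],-89.0)
o,f=snap(r,"wrist","w2"); P=pts(f,o)
rect(P,(.45,.6,-.015,.045),.17,.19,"bar")
E
```

```text
t2.7 tcp [0.5293 0.0081 0.3305] yaw -89.53 z [-3.0e-04 -5.6e-03 -1.0e+00] q [ 0.06  0.34 -0.23  1.96  0.11  0.85 -1.8 ] F [ 0.2  0.2 -0.3] M [ 0.02 -0.   -0.01] w 0.0855
dp scaled [-0.062 -0.006 -0.009] mm [-7.4 -0.8 -1.1]
twist scaled [ 0.0002 -0.0027 -0.0044]
bar 5718 mean [0.5382 0.0157 0.1818] rect [531.5  16.1] [79.6 14.2] 0.9 pca 1.2
```

View pics/w2.png

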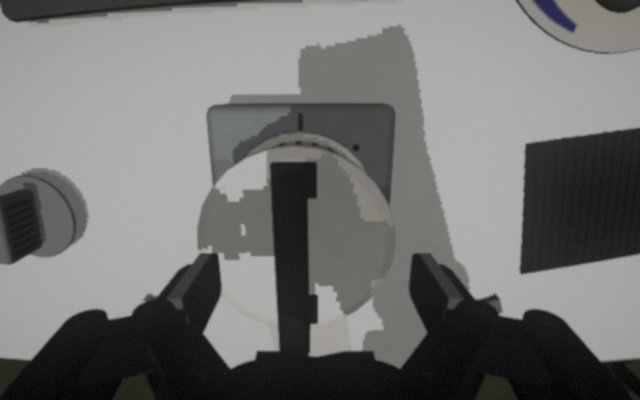

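Emit:
apply_moves(dp=[[-0.065,-0.015,-0.008],[0,0,0]], twist=[[0,-0.0027,-0.0044],[0,0,0]], jaw=[0,0])

```text
clock: 2.95
tcp_pos: [0.5317, 0.0157, 0.3334]
orientation: [-2.238, 2.201, -0.002]
contact_force: [0.5, 0.7, -0.3]
grip_width: 0.0856
```

```bash
python3 - <<'E'
from h import *
from bench import r
o=st(r); go(o,[.531,.016,.3315],-89.0)
E
```

```text
t3.0 tcp [0.5317 0.0157 0.3334] yaw -89.04 z [ 2.6e-03  5.0e-04 -1.0e+00] q [ 0.05  0.34 -0.24  1.95  0.1   0.86 -1.8 ] F [ 0.5  0.7 -0.3] M [0.05 0.   0.04] w 0.0856
dp scaled [-0.002  0.006  0.016] mm [-0.3  0.7  1.9]
twist scaled [-0.0012  0.0002 -0.0003]
```

Aligned, so I'll close the jaws.

Emit:
apply_moves(dp=[[0,0,0.016],[0,0,0],[0,0,0],[0,0,0],[0,0,0],[0,0,0],[0,0,0],[0,0,0],[0,0,0],[0,0,0],[0,0,0],[0,0,0]], twist=[[0,0,0],[0,0,0],[0,0,0],[0,0,0],[0,0,0],[0,0,0],[0,0,0],[0,0,0],[0,0,0],[0,0,0],[0,0,0],[0,0,0]], jaw=[255,255,255,255,255,255,255,255,255,255,255,255], grip_force=70)

```text
clock: 4.15
tcp_pos: [0.5323, 0.0166, 0.3331]
orientation: [-2.238, 2.198, -0.005]
contact_force: [-0.2, 1.3, 0.3]
grip_width: 0.0125
```

```bash
python3 - <<'E'
from h import *
from bench import r
o=st(r); go(o,[.509,-.271,.42],-89.0)
E
```

```text
t4.2 tcp [0.5323 0.0166 0.3331] yaw -88.97 z [ 0.0058  0.0012 -1.    ] q [ 0.05  0.34 -0.24  1.95  0.1   0.85 -1.8 ] F [-0.2  1.3  0.3] M [ 0.09 -0.03 -0.01] w 0.0125
dp scaled [ 2.392  0.233 -0.729] mm [287.   28.  -87.4]
twist scaled [-0.0028  0.0005  0.0002]
```

Emit:
apply_moves(dp=[[0,0,-0.08],[0,0,-0.08],[0,0,-0.12],[0,0,-0.15],[0,0,-0.1],[0,0,0]], twist=[[0,0,0],[0,0,0],[0,0,0],[0,0,0],[0,0,0],[0,0,0]], jaw=[255,255,255,255,255,255])

```text
clock: 4.75
tcp_pos: [0.5306, 0.0156, 0.3996]
orientation: [-2.24, 2.202, -0.001]
contact_force: [-0.3, 0.6, -3.1]
grip_width: 0.0132
```

```bash
python3 - <<'E'
from h import *
from bench import r
o=st(r); go(o,[.509,-.271,.40],-89.0); snap(r,"wrist","w3")
E
```

```text
t4.8 tcp [0.5306 0.0156 0.3996] yaw -89.01 z [ 7.e-04  1.e-04 -1.e+00] q [ 0.06  0.26 -0.25  1.89  0.07  1.   -1.77] F [-0.3  0.6 -3.1] M [ 0.03 -0.04 -0.02] w 0.0132
dp scaled [ 2.385  0.221 -0.004] mm [286.2  26.5  -0.4]
twist scaled [-0.0003  0.     -0.0001]
```

View pics/w3.png

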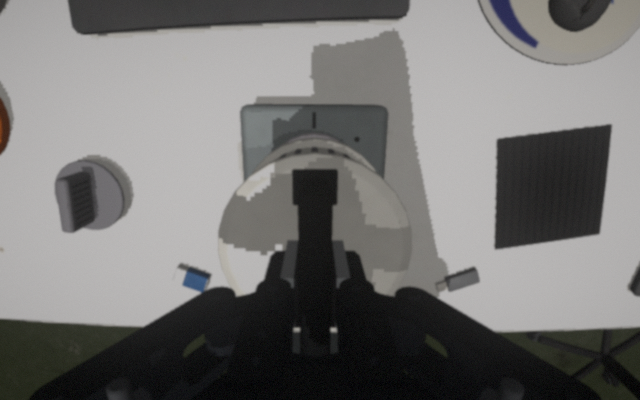

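Emit:
apply_moves(dp=[[0.15,0.014,0],[0.28,0.026,0],[0.3,0.028,0],[0.3,0.028,0],[0.3,0.028,0],[0.3,0.028,0],[0.3,0.028,0],[0.25,0.022,0],[0.12,0.01,0],[0,0,0],[0,0,0]], twist=[[0,0,0],[0,0,0],[0,0,0],[0,0,0],[0,0,0],[0,0,0],[0,0,0],[0,0,0],[0,0,0],[0,0,0],[0,0,0]], jaw=[255,255,255,255,255,255,255,255,255,255,255])

```text
clock: 5.9
tcp_pos: [0.5068, -0.2681, 0.3885]
orientation: [2.242, -2.191, -0.022]
contact_force: [-0.4, 0.6, -3.7]
grip_width: 0.0127
```

```bash
python3 - <<'E'
from h import *
from bench import r
o=st(r); go(o,[.509,-.271,.27],-89.0); snap(r,"side","s3"); o,f=snap(r,"top","t3"); 
P=pts(f)
rect(P,(.45,.6,-.06,.09),.07,.09,"collar")
rect(P,(.43,.63,-.08,.11),.05,.066,"box")
rect(P,(.43,.63,-.08,.11),.02,.09,"all")
a=pickle.load(open("s3.pkl","rb"))[1]["color"]; b=f["color"]
i=np.hstack([cv2.resize(a[150:320,220:420],None,fx=2,fy=2,interpolation=3),cv2.resize(b[130:300,240:440],None,fx=2,fy=2,interpolation=3)]); cv2.imwrite("pics/z3.png",i[:,:,::-1])
E
```

```text
t5.9 tcp [ 0.5068 -0.2681  0.3885] yaw -88.67 z [-0.0147  0.005  -0.9999] q [ 0.45  0.33 -0.09  1.81  0.04  1.01 -1.2 ] F [-0.4  0.6 -3.7] M [ 0.06 -0.08 -0.03] w 0.0127
dp scaled [ 0.03  -0.032  0.987] mm [  3.6  -3.8 118.5]
twist scaled [0.007  0.0025 0.0027]
collar 303 mean [0.5284 0.0137 0.0779] rect [528.2   4.7] [109.3 113.4] 88.6 pca 76.4
box 965 mean [0.5263 0.0131 0.0594] rect [528.7  14.6] [142.2 140.4] 0.5 pca 165.6
all 1470 mean [0.5241 0.0117 0.0625] rect [527.9  14.2] [142.6 142.6] 0.0 pca 177.1
```

View pics/z3.png

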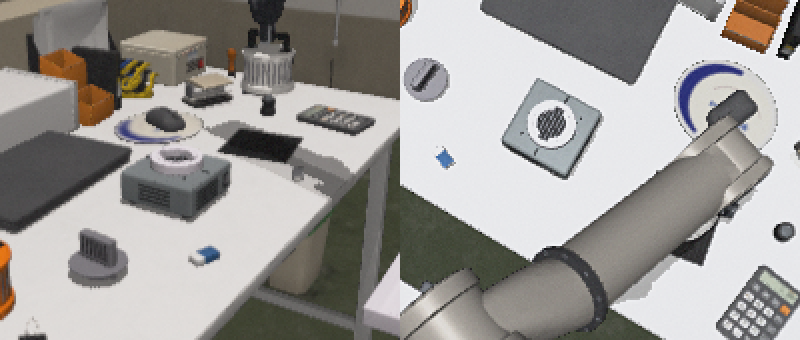

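Emit:
apply_moves(dp=[[0.03,-0.032,0.1],[0,0,0.25],[0,0,0.25],[0,0,0.2],[0,0,0.08],[0,0,0]], twist=[[0.007,0.0025,0.0027],[0,0,0],[0,0,0],[0,0,0],[0,0,0],[0,0,0]], jaw=[255,255,255,255,255,255])

```text
clock: 6.6
tcp_pos: [0.5156, -0.2607, 0.2824]
orientation: [-2.254, 2.179, -0.006]
contact_force: [0.2, -0.7, -3.4]
grip_width: 0.0124
```

```bash
python3 - <<'E'
from h import *
from bench import r
o=st(r); go(o,[.509,-.271,.267],-89.0); o,f=snap(r,"wrist","w4")
E
```

```text
t6.6 tcp [ 0.5156 -0.2607  0.2824] yaw -88.05 z [ 0.0073  0.0025 -1.    ] q [ 0.44  0.46 -0.1   1.89  0.05  0.78 -1.23] F [ 0.2 -0.7 -3.4] M [ 0.05 -0.03  0.01] w 0.0124
dp scaled [0.084 0.059 0.127] mm [10.1  7.1 15.3]
twist scaled [-0.0035  0.0011  0.0079]
```

View pics/w4.png

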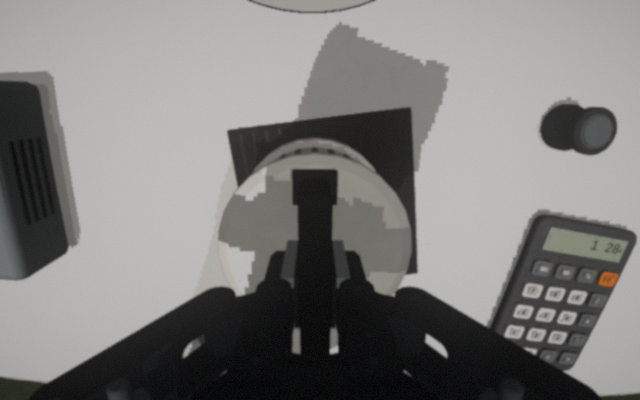

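Emit:
apply_moves(dp=[[0.084,0.059,0],[0,0,0],[0,0,0.05],[0,0,0]], twist=[[-0.0035,0.001,0.008],[0,0,0],[0,0,0],[0,0,0]], jaw=[255,255,255,255])

```text
clock: 7.05
tcp_pos: [0.5099, -0.2726, 0.281]
orientation: [-2.237, 2.202, -0.011]
contact_force: [0.4, 0.1, -3.7]
grip_width: 0.0127
```

```bash
python3 - <<'E'
from h import *
from bench import r
o=st(r); go(o,[.509,-.271,.265],-89.0)
E
```

```text
t7.0 tcp [ 0.5099 -0.2726  0.281 ] yaw -89.11 z [ 0.0068 -0.0034 -1.    ] q [ 0.45  0.47 -0.09  1.9   0.06  0.77 -1.22] F [ 0.4  0.1 -3.7] M [0.03 0.03 0.01] w 0.0127
dp scaled [-0.014  0.009  0.133] mm [-1.7  1.  16. ]
twist scaled [-0.0032 -0.0017 -0.0009]
```

Emit:
apply_moves(dp=[[-0.014,0.009,0.04],[0,0,0.04],[0,0,0.03],[0,0,0]], twist=[[-0.0032,-0.0017,-0.001],[0,0,0],[0,0,0],[0,0,0]], jaw=[255,255,255,255])

```text
clock: 7.45
tcp_pos: [0.509, -0.2707, 0.267]
orientation: [-2.241, 2.201, -0.0]
contact_force: [0.3, -0.5, -4.1]
grip_width: 0.0127
```

```bash
python3 - <<'E'
from h import *
from bench import r
o=st(r); go(o,[.509,-.271,.265],-89.0)
E
```

```text
t7.5 tcp [ 0.509  -0.2707  0.267 ] yaw -88.97 z [ 4.e-04  3.e-04 -1.e+00] q [ 0.45  0.48 -0.09  1.91  0.06  0.75 -1.22] F [ 0.3 -0.5 -4.1] M [-0.03  0.05 -0.01] w 0.0127
dp scaled [0.002 0.    0.017] mm [0.3 0.  2. ]
twist scaled [-0.0002  0.0002  0.0002]
```

Emit:
apply_moves(dp=[[0,0,0.012],[0,0,0.01],[0,0,0]], twist=[[0,0,0],[0,0,0],[0,0,0]], jaw=[255,255,255])

```text
clock: 7.75
tcp_pos: [0.5093, -0.2705, 0.2655]
orientation: [-2.241, 2.201, 0.0]
contact_force: [0.4, -0.5, -3.2]
grip_width: 0.0126
```

Emit:
apply_moves(dp=[[0,0,0.01],[0,0,0.01],[0,0,0]], twist=[[0,0,0],[0,0,0],[0,0,0]], jaw=[255,255,255])

```text
clock: 8.05
tcp_pos: [0.5095, -0.2704, 0.2655]
orientation: [-2.241, 2.201, -0.001]
contact_force: [0.7, -0.6, -4.0]
grip_width: 0.0126
```

Emit:
apply_moves(dp=[[0,0,0.02],[0,0,0.02],[0,0,0]], twist=[[0,0,0],[0,0,0],[0,0,0]], jaw=[255,255,255])

```text
clock: 8.35
tcp_pos: [0.5098, -0.2703, 0.2658]
orientation: [-2.24, 2.201, -0.002]
contact_force: [0.1, -0.1, -3.5]
grip_width: 0.0123
```

```bash
python3 - <<'E'
from h import *
from bench import r
o=st(r); o,f=snap(r,"side","s4")
a=f["color"]; cv2.imwrite("pics/s4.png",cv2.resize(a[160:260,270:420],None,fx=5,fy=5,interpolation=3)[:,:,::-1])
E
```

```text
t8.3 tcp [ 0.5098 -0.2703  0.2658] yaw -88.98 z [ 1.8e-03 -4.0e-04 -1.0e+00] q [ 0.45  0.49 -0.09  1.91  0.06  0.75 -1.23] F [ 0.1 -0.1 -3.5] M [ 0.02 -0.04 -0.03] w 0.0123
```

View pics/s4.png

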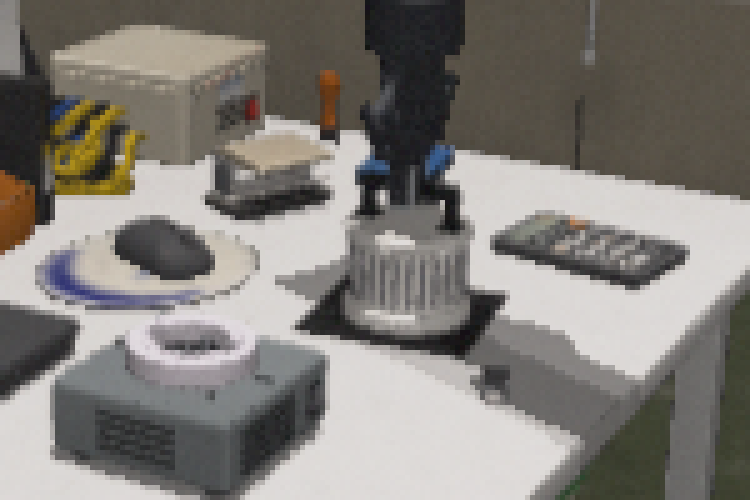

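Emit:
apply_moves(dp=[[0,0,0.03]], twist=[[0,0,0]], jaw=[255])

```text
clock: 8.5
tcp_pos: [0.5101, -0.2703, 0.2648]
orientation: [-2.24, 2.201, -0.002]
contact_force: [-19.3, 8.9, 56.9]
grip_width: 0.0124
```

The canister is on the mat: pressing down now gives a stiff reaction. I'll relax, then release.

Emit:
apply_moves(dp=[[0,0,0],[0,0,0],[0,0,0],[0,0,0],[0,0,0],[0,0,0],[0,0,0]], twist=[[0,0,0],[0,0,0],[0,0,0],[0,0,0],[0,0,0],[0,0,0],[0,0,0]], jaw=[255,255,150,100,0,0,0])

```text
clock: 9.2
tcp_pos: [0.511, -0.2707, 0.2643]
orientation: [-2.239, 2.201, -0.005]
contact_force: [-0.0, 0.3, 0.0]
grip_width: 0.0835
```

```bash
python3 - <<'E'
from h import *
from bench import r
o=st(r); o,f=snap(r,"wrist","w5"); P=pts(f,o); rect(P,(.44,.6,-.31,-.23),.1,.13,"bar")
E
```

```text
t9.2 tcp [ 0.511  -0.2707  0.2643] yaw -89.00 z [ 0.0035 -0.001  -1.    ] q [ 0.45  0.49 -0.09  1.9   0.06  0.75 -1.23] F [-0.   0.3  0. ] M [-0.06  0.02 -0.03] w 0.0835
bar 6163 mean [ 0.5156 -0.2657  0.1143] rect [ 510.2 -254. ] [76.7 48.2] 0.9 pca 174.8
```

View pics/w5.png

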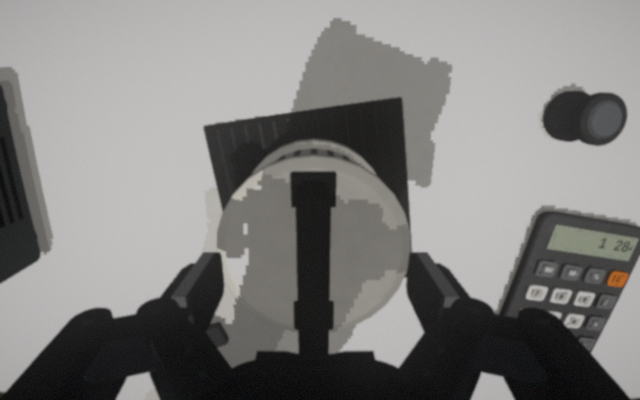

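Emit:
apply_moves(dp=[[0,0,-0.15],[0,0,-0.35],[0,0,-0.4],[0,0,-0.2],[-0.2,0,-0.1],[-0.37,-0.02,0],[-0.37,-0.02,0],[-0.37,-0.02,0],[-0.37,-0.02,0],[-0.37,-0.02,0],[-0.25,-0.02,0],[0,0,0],[0,0,0]], twist=[[0,0,0],[0,0,0],[0,0,0],[0,0,0],[0,0,0],[0,0,0],[0,0,0],[0,0,0],[0,0,0],[0,0,0],[0,0,0],[0,0,0],[0,0,0]], jaw=[0,0,0,0,0,0,0,0,0,0,0,0,0])

```text
clock: 10.55
tcp_pos: [0.5204, 0.0144, 0.4153]
orientation: [-2.233, 2.203, -0.011]
contact_force: [0.4, 0.5, 0.0]
grip_width: 0.085
```

```bash
python3 - <<'E'
from h import *
from bench import r
o=st(r); o,f=snap(r,"wrist","w6"); P=pts(f,o)
rect(P,(.45,.6,-.06,.09),.073,.085,"collar")
rect(P,(.43,.63,-.08,.11),.055,.065,"box")
rect(P,(.40,.6,.2,.33),.055,.07,"capbar")
rect(P,(.40,.6,.2,.33),.015,.026,"capplate")
E
```

```text
t10.6 tcp [0.5204 0.0144 0.4153] yaw -89.22 z [ 0.0083 -0.0017 -1.    ] q [ 0.07  0.22 -0.25  1.9   0.07  1.02 -1.77] F [0.4 0.5 0. ] M [-0.03  0.01 -0.01] w 0.0850
collar 4097 mean [0.5314 0.0159 0.0778] rect [529.7  16. ] [89.2 88.8] 47.4 pca 91.7
box 13478 mean [0.5364 0.0157 0.0598] rect [529.7  15.8] [139. 139.] 0.7 pca 9.9
capbar 726 mean [0.4978 0.2734 0.0587] rect [496.3 275. ] [15.7 59.4] 85.1 pca 176.0
capplate 2093 mean [0.5001 0.2616 0.0197] rect [498.2 273.1] [83.5 79.3] 45.5 pca 17.4
```

View pics/w6.png

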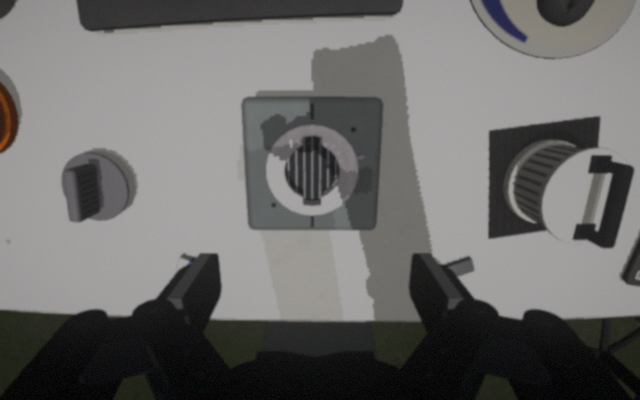

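```bash
python3 - <<'E'
from h import *
o,f=pickle.load(open("w6.pkl","rb")); c=f["color"].astype(int).max(2); g=c.astype(np.float32)
def cen(x0,x1,y0,y1,th):
    s=g[y0:y1,x0:x1]; w=np.clip(th-s,0,None); yy,xx=np.mgrid[y0:y1,x0:x1]; print(s.min(),np.median(s),(w>0).sum()); return [(w*xx).sum()/w.sum(),(w*yy).sum()/w.sum()]
p=[cen(306,318,100,118,60),cen(306,318,217,227,60),cen(346,360,122,136,60),cen(267,280,198,211,60)]
W=onplane(f,p,.0605,o); print(np.round(p,1),W.round(4))
for a,b in((0,1),(2,3)):
    e=W[a]-W[b]; print(np.degrees(np.arctan2(e[1],e[0])),np.linalg.norm(e[:2]),(W[a]+W[b])/2)
cv2.imwrite("pics/w6z.png",cv2.resize(f["color"][90:240,230:400],None,fx=3.5,fy=3.5,interpolation=3)[:,:,::-1])
E
```

```text
38.0 68.0 56
55.0 95.0 8
36.0 70.0 25
52.0 100.0 4
[[311.8 110.8]
 [312.  221.7]
 [352.9 129.1]
 [273.3 204.6]] [[ 0.586   0.0162  0.0605]
 [ 0.4719  0.0149  0.0605]
 [ 0.5691 -0.0243  0.0605]
 [ 0.4905  0.0555  0.0605]]
0.6599594862226574 0.11409748185103862 [0.52897934 0.01554726 0.0605    ]
-45.430669894388295 0.11201643357794361 [0.52980642 0.01558376 0.0605    ]
```

View pics/w6z.png

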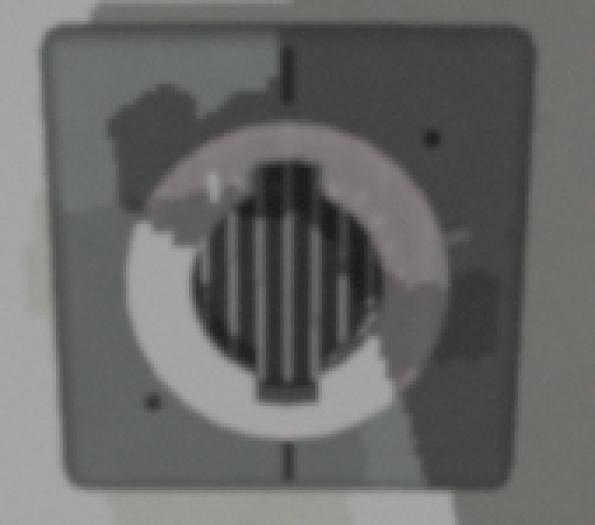

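Port found at (0.5297, 0.0157), x at 0.65°; the half mark is at -45.4°. I'll move over the cap next.

```bash
python3 - <<'E'
from h import *
from bench import r
o=st(r); go(o,[.4965,.275,.33],-95)
E
```

```text
t10.6 tcp [0.5204 0.0145 0.4153] yaw -89.23 z [ 0.0084 -0.0012 -1.    ] q [ 0.07  0.22 -0.25  1.9   0.07  1.02 -1.77] F [-0.3  1.2 -0.3] M [0.06 0.04 0.02] w 0.0855
dp scaled [-2.174  0.176  0.707] mm [-260.9   21.1   84.8]
twist scaled [-0.004  -0.0004  0.0481]
```

Emit:
apply_moves(dp=[[-0.36,0.03,0.04],[-0.36,0.03,0.1],[-0.36,0.03,0.15],[-0.36,0.03,0.15],[-0.36,0.03,0.15],[-0.3,0.02,0.1],[-0.06,0,0],[0,0,0],[0,0,0]], twist=[[-0.004,0,0],[0,0,0],[0,0,0],[0,0,0],[0,0,0],[0,0,0],[0,0,0.048],[0,0,0],[0,0,0]], jaw=[0,0,0,0,0,0,0,0,0])

```text
clock: 11.5
tcp_pos: [0.5052, 0.2666, 0.3279]
orientation: [2.087, -2.345, 0.013]
contact_force: [-0.5, 0.1, 0.6]
grip_width: 0.0854
```

```bash
python3 - <<'E'
from h import *
from bench import r
o=st(r); o,f=snap(r,"wrist","w7"); P=pts(f,o)
q=rect(P,(.40,.6,.22,.33),.054,.07,"capbar")
rect(P,(.40,.6,.2,.33),.015,.026,"capplate"); go(o,[.4965,.275,.1967],-95)
E
```

```text
t11.5 tcp [0.5052 0.2666 0.3279] yaw -96.66 z [ 0.0038 -0.0074 -1.    ] q [-0.34  0.41 -0.32  1.86  0.17  0.89 -2.44] F [-0.5  0.1  0.6] M [-0.01  0.03  0.  ] w 0.0854
capbar 1364 mean [0.4978 0.2755 0.0592] rect [496.2 275.7] [16.2 58.9] 85.1 pca 175.6
capplate 5107 mean [0.4994 0.2751 0.0199] rect [496.1 276.3] [83.3 82.4] 84.1 pca 83.5
dp scaled [-0.069  0.085  1.093] mm [ -8.3  10.2 131.1]
twist scaled [-0.0022 -0.0033 -0.0138]
```

View pics/w7.png

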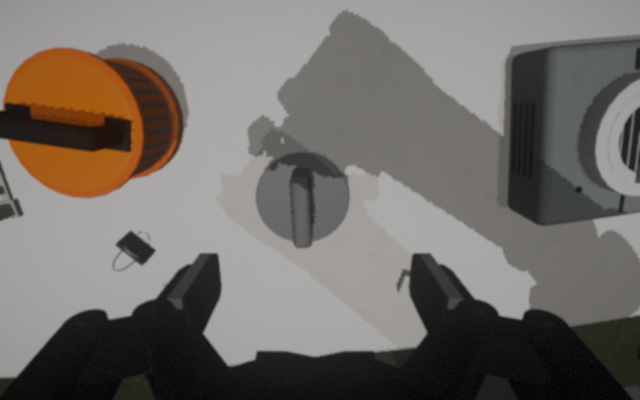

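Emit:
apply_moves(dp=[[-0.069,0.085,0.2],[0,0,0.3],[0,0,0.25],[0,0,0.05],[0,0,0]], twist=[[-0.002,-0.0033,-0.0138],[0,0,0],[0,0,0],[0,0,0],[0,0,0]], jaw=[0,0,0,0,0])

```text
clock: 12.05
tcp_pos: [0.5015, 0.2675, 0.2333]
orientation: [-2.111, 2.318, -0.009]
contact_force: [0.5, 0.0, 0.4]
grip_width: 0.0853
```

```bash
python3 - <<'E'
from h import *
from bench import r
o,f=pickle.load(open("w7.pkl","rb")); print("clip",onplane(f,[[152,247],[405,275],[183,130]],0.02,o))
o=st(r); o,f=snap(r,"wrist","w8"); P=pts(f,o)
q=rect(P,(.40,.6,.25,.30),.054,.07,"capbar")
rect(P,(.40,.6,.225,.325),.015,.026,"capplate"); go(o,[.4962,.2757,.202],-94.9)
E
```

```text
clip [[0.46611277 0.42237223 0.02      ]
 [0.40800744 0.18691104 0.02      ]
 [0.56846296 0.36770588 0.02      ]]
t12.1 tcp [0.5015 0.2675 0.2333] yaw -95.36 z [ 8.8e-03 -1.0e-04 -1.0e+00] q [-0.37  0.54 -0.29  1.93  0.24  0.7  -2.48] F [0.5 0.  0.4] M [-0.02 -0.06  0.01] w 0.0853
capbar 3184 mean [0.4992 0.2754 0.059 ] rect [496.5 275.8] [16.1 59.6] 85.3 pca 175.5
capplate 10247 mean [0.5009 0.2745 0.0198] rect [496.8 275.5] [83.7 81.6] 83.5 pca 80.9
dp scaled [-0.064  0.052  0.26 ] mm [-7.6  6.3 31.2]
twist scaled [-0.0042  0.0003 -0.0038]
```

View pics/w8.png

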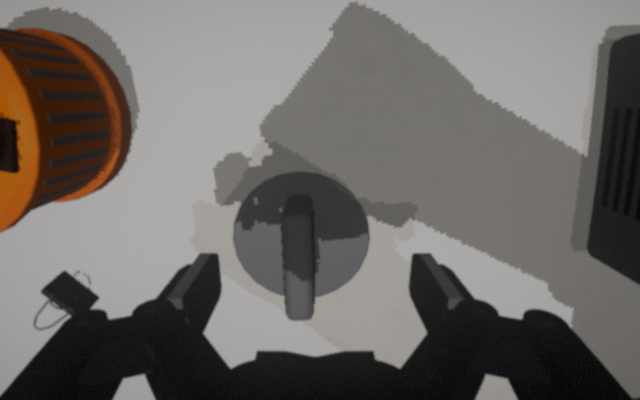

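Emit:
apply_moves(dp=[[-0.064,0.05,0],[0,0,0],[0,0,0.1],[0,0,0.1],[0,0,0.03],[0,0,0]], twist=[[-0.0042,0,-0.0045],[0,0,0],[0,0,0],[0,0,0],[0,0,0],[0,0,0]], jaw=[0,0,0,0,0,0])

```text
clock: 12.7
tcp_pos: [0.4978, 0.277, 0.2086]
orientation: [-2.121, 2.306, -0.002]
contact_force: [-0.5, -0.3, -0.4]
grip_width: 0.0853
```

```bash
python3 - <<'E'
from h import *
from bench import r
o=st(r);  go(o,[.4965,.2757,.202],-94.8)
E
```

```text
t12.7 tcp [0.4978 0.277  0.2086] yaw -94.80 z [ 0.0068  0.0047 -1.    ] q [-0.39  0.58 -0.29  1.94  0.26  0.65 -2.5 ] F [-0.5 -0.3 -0.4] M [ 0.03 -0.04 -0.03] w 0.0853
dp scaled [0.012 0.011 0.055] mm [1.5 1.3 6.6]
twist scaled [-0.003   0.0025 -0.    ]
```

Emit:
apply_moves(dp=[[0.012,0.011,0.055],[0,0,0],[0,0,0]], twist=[[-0.003,0.0025,0],[0,0,0],[0,0,0]], jaw=[0,0,0])

```text
clock: 13.0
tcp_pos: [0.4963, 0.2755, 0.201]
orientation: [2.125, -2.311, -0.0]
contact_force: [-0.5, -0.5, -0.1]
grip_width: 0.0854
```

```bash
python3 - <<'E'
from h import *
from bench import r
o=st(r);  go(o,[.4965,.2757,.202],-94.8)
E
```

```text
t13.0 tcp [0.4963 0.2755 0.201 ] yaw -94.80 z [-1.2e-03 -9.0e-04 -1.0e+00] q [-0.4   0.59 -0.28  1.94  0.26  0.65 -2.5 ] F [-0.5 -0.5 -0.1] M [-0.02 -0.   -0.02] w 0.0854
dp scaled [-0.001 -0.002 -0.009] mm [-0.2 -0.2 -1. ]
twist scaled [ 0.0006 -0.0005  0.    ]
```

Emit:
apply_moves(dp=[[0,0,-0.008],[0,0,0],[0,0,0],[0,0,0],[0,0,0],[0,0,0],[0,0,0],[0,0,0],[0,0,0],[0,0,0],[0,0,0]], twist=[[0,0,0],[0,0,0],[0,0,0],[0,0,0],[0,0,0],[0,0,0],[0,0,0],[0,0,0],[0,0,0],[0,0,0],[0,0,0]], jaw=[255,255,255,255,255,255,255,255,255,255,255], grip_force=60)

```text
clock: 14.1
tcp_pos: [0.4966, 0.2757, 0.2027]
orientation: [2.126, -2.313, 0.0]
contact_force: [0.0, 0.6, -0.7]
grip_width: 0.014
```

```bash
python3 - <<'E'
from h import *
from bench import r
o=st(r);  go(o,[.5297,.0157,.33],-89.35)
E
```

```text
t14.1 tcp [0.4966 0.2757 0.2027] yaw -94.80 z [ 0. -0. -1.] q [-0.4   0.59 -0.28  1.94  0.26  0.65 -2.5 ] F [ 0.   0.6 -0.7] M [-0.01  0.   -0.03] w 0.0140
dp scaled [ 2.136 -0.456 -1.06 ] mm [ 256.4  -54.8 -127.3]
twist scaled [-0.     -0.     -0.0454]
```

Emit:
apply_moves(dp=[[0,0,-0.15],[0,0,-0.3],[0,0,-0.35],[0,0,-0.28],[0.2,-0.04,0],[0.3,-0.065,0],[0.3,-0.065,0],[0.3,-0.065,0],[0.3,-0.065,0],[0.3,-0.065,0],[0.25,-0.055,0],[0.15,-0.03,0],[0,0,0],[0,0,0]], twist=[[0,0,0],[0,0,0],[0,0,0],[0,0,0],[0,0,0],[0,0,0],[0,0,0],[0,0,0],[0,0,0],[0,0,0],[0,0,0],[0,0,0],[0,0,-0.045],[0,0,0]], jaw=[255,255,255,255,255,255,255,255,255,255,255,255,255,255])

```text
clock: 15.5
tcp_pos: [0.5276, 0.0094, 0.3345]
orientation: [2.232, -2.2, -0.005]
contact_force: [1.3, 0.8, -2.2]
grip_width: 0.014
```

```bash
python3 - <<'E'
from h import *
from bench import r
o=st(r);  go(o,[.5297,.0157,.28],-89.35)
o,f=snap(r,"wrist","w9"); P=pts(f,o)
rect(P,(.45,.6,-.06,.09),.073,.082,"collar")
E
```

```text
t15.5 tcp [0.5276 0.0094 0.3345] yaw -89.15 z [-0.0078 -0.0029 -1.    ] q [ 0.1   0.34 -0.28  1.96  0.12  0.87 -1.81] F [ 1.3  0.8 -2.2] M [ 0.04  0.   -0.02] w 0.0140
dp scaled [-0.053 -0.022  0.454] mm [-6.4 -2.6 54.5]
twist scaled [ 0.0037 -0.0013  0.0016]
collar 3101 mean [0.5566 0.0215 0.0778] rect [552.9  20.4] [42.7 88.6] 11.4 pca 101.8
```

View pics/w9.png

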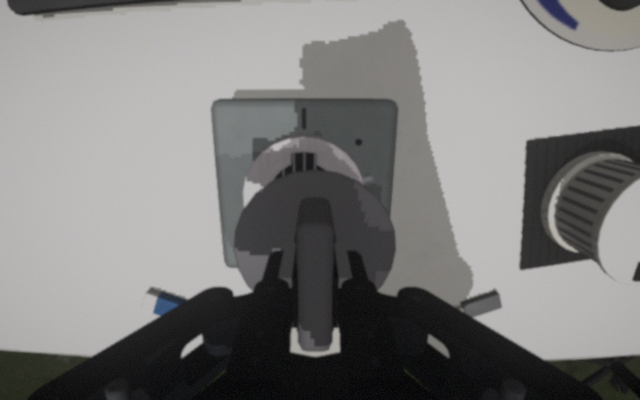

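```bash
python3 - <<'E'
from h import *
from scipy.optimize import least_squares
o,f=pickle.load(open("w9.pkl","rb")); P=pts(f,o)
q=rect(P,(.45,.63,-.06,.09),.145,.158,"plate")
x=q[:,:2]; ed=[]
c0=np.array(o["tcp_pos"][:2])
a=np.degrees(np.arctan2(*(x-c0).T[::-1])); rr=np.linalg.norm(x-c0,axis=1)
for k in range(-100,100,5):
    s=(a>=k)&(a<k+5)
    if s.sum()>20: ed.append(x[s][np.argmax(rr[s])])
ed=np.array(ed); 
res=least_squares(lambda p:np.linalg.norm(ed-p[:2],axis=1)-p[2],[*c0,.042],loss="soft_l1",f_scale=.001); print(len(ed),res.x,np.abs(res.fun).max())
res=least_squares(lambda p:np.linalg.norm(ed-p[:2],axis=1)-.042,c0,loss="soft_l1",f_scale=.001); print(res.x,c0)
# bar
q=rect(P,(.45,.63,-.02,.05),.185,.2,"bar")
E
```

```text
plate 10108 mean [0.5407 0.0082 0.1516] rect [534.6   8.1] [65.8 83.7] 0.7 pca 90.6
40 [0.52556251 0.00801159 0.04173284] 0.00037897889371133614
[0.52522529 0.00801248] [0.52760048 0.00944636]
bar 6243 mean [0.5308 0.0081 0.1917] rect [527.5   5.7] [57.7 38.7] 22.5 pca 0.7
```

Emit:
apply_moves(dp=[[-0.06,-0.025,0],[0,0,0.2],[0,0,0.1],[0,0,0]], twist=[[0.0037,-0.0013,0.0016],[0,0,0],[0,0,0],[0,0,0]], jaw=[255,255,255,255])

```text
clock: 15.95
tcp_pos: [0.5311, 0.0208, 0.2979]
orientation: [-2.227, 2.212, -0.001]
contact_force: [-0.7, 0.2, -1.1]
grip_width: 0.0142
```

```bash
cat >> h.py <<'E'
from scipy.optimize import least_squares
def circ(P,box,z0,z1,c0,rad,lo=-80,hi=80):
    x0,x1,y0,y1=box; Q=P.reshape(-1,3); q=Q[(Q[:,0]>x0)&(Q[:,0]<x1)&(Q[:,1]>y0)&(Q[:,1]<y1)&(Q[:,2]>z0)&(Q[:,2]<z1)][:,:2]
    a=np.degrees(np.arctan2(*(q-c0).T[::-1])); rr=np.linalg.norm(q-c0,axis=1); ed=[]
    for k in range(lo,hi,5):
        s=(a>=k)&(a<k+5)
        if s.sum()>10: ed.append(q[s][np.argmax(rr[s])])
    ed=np.array(ed); res=least_squares(lambda p:np.linalg.norm(ed-p[:2],axis=1)-rad,c0,loss="soft_l1",f_scale=.001); print("circ",len(ed),res.x.round(4),"maxres %.4f"%np.abs(res.fun).max()); return res.x
E
python3 - <<'E'
from h import *
from bench import r
o=st(r);  go(o,[.5305,.0166,.29],-89.35)
o,f=snap(r,"wrist","w10"); P=pts(f,o); zp=o["tcp_pos"][2]-.2027
circ(P,(.45,.63,-.06,.09),zp+.014,zp+.026,o["tcp_pos"][:2],.042)
circ(P,(.45,.63,-.06,.09),.073,.082,np.array([.5297,.0157]),.045,-60,60)
o,f=pickle.load(open("w6.pkl","rb")); P=pts(f,o)
circ(P,(.45,.63,-.06,.09),.073,.082,np.array([.5297,.0157]),.045,-180,180)
circ(P,(.45,.63,-.06,.09),.073,.082,np.array([.5297,.0157]),.045,-60,60)
E
```

```text
t15.9 tcp [0.5311 0.0208 0.2979] yaw -89.62 z [ 0.0027  0.0018 -1.    ] q [ 0.07  0.39 -0.28  1.98  0.15  0.78 -1.85] F [-0.7  0.2 -1.1] M [-0.01  0.07 -0.04] w 0.0142
dp scaled [0.035 0.005 0.066] mm [4.3 0.6 7.9]
twist scaled [-0.0013  0.0008 -0.0023]
circ 32 [0.5306 0.0202] maxres 0.0004
circ 24 [0.5296 0.0159] maxres 0.0003
circ 72 [0.5298 0.016 ] maxres 0.0011
circ 24 [0.5293 0.0159] maxres 0.0005
```

View pics/w10.png

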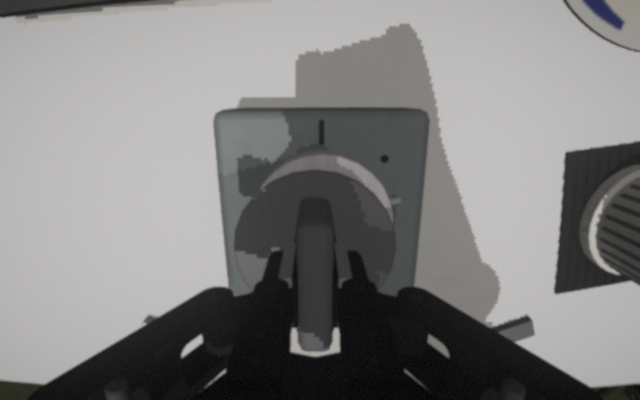

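Emit:
apply_moves(dp=[[0.034,0.003,0.03],[0,0,0]], twist=[[-0.0013,0.0008,-0.0023],[0,0,0]], jaw=[255,255])

```text
clock: 16.2
tcp_pos: [0.5313, 0.0173, 0.2956]
orientation: [-2.235, 2.207, -0.001]
contact_force: [-0.6, 0.3, -1.1]
grip_width: 0.014
```

```bash
python3 - <<'E'
from h import *
from bench import r
o=st(r);  go(o,[.5307,.0168,.275],-89.35)
E
```

```text
t16.2 tcp [0.5313 0.0173 0.2956] yaw -89.28 z [ 1.4e-03  1.0e-04 -1.0e+00] q [ 0.07  0.39 -0.27  1.98  0.15  0.78 -1.84] F [-0.6  0.3 -1.1] M [0.01 0.   0.06] w 0.0140
dp scaled [0.004 0.005 0.172] mm [ 0.4  0.6 20.6]
twist scaled [-0.0007  0.0001  0.0006]
```

Emit:
apply_moves(dp=[[0.004,0.005,0.05],[0,0,0.05],[0,0,0]], twist=[[-0.0007,0,0],[0,0,0],[0,0,0]], jaw=[255,255,255])

```text
clock: 16.5
tcp_pos: [0.5312, 0.0165, 0.2839]
orientation: [-2.233, 2.207, -0.002]
contact_force: [0.3, 0.8, -1.9]
grip_width: 0.0143
```

```bash
python3 - <<'E'
from h import *
from bench import r
o=st(r);  go(o,[.5307,.0168,.2655],-89.35)
E
```

```text
t16.5 tcp [0.5312 0.0165 0.2839] yaw -89.34 z [ 2.2e-03  2.0e-04 -1.0e+00] q [ 0.07  0.41 -0.27  1.99  0.16  0.76 -1.85] F [ 0.3  0.8 -1.9] M [ 0.02 -0.   -0.04] w 0.0143
dp scaled [-0.003  0.004  0.153] mm [-0.3  0.5 18.4]
twist scaled [-0.0011  0.0001  0.0001]
```

Aligned to about 0.5 mm. Now I'll insert gently.

Emit:
apply_moves(dp=[[-0.003,0.004,0.03],[0,0,0.03],[0,0,0.02]], twist=[[-0.001,0,0],[0,0,0],[0,0,0]], jaw=[255,255,255])

```text
clock: 16.8
tcp_pos: [0.5308, 0.0168, 0.2738]
orientation: [-2.234, 2.209, -0.0]
contact_force: [-0.6, -0.7, -1.1]
grip_width: 0.0142
```

```bash
python3 - <<'E'
from h import *
from bench import r
o=st(r);  go(o,[.5307,.0168,.2655],-89.35)
E
```

```text
t16.8 tcp [0.5308 0.0168 0.2738] yaw -89.35 z [ 4.e-04  3.e-04 -1.e+00] q [ 0.07  0.43 -0.27  2.    0.16  0.74 -1.86] F [-0.6 -0.7 -1.1] M [-0.01 -0.   -0.  ] w 0.0142
dp scaled [0.    0.001 0.069] mm [0.  0.1 8.3]
twist scaled [-0.0002  0.0001 -0.    ]
```

The lugs are 7 mm into the notches with no contact force.

Emit:
apply_moves(dp=[[0,0,0.025],[0,0,0.02],[0,0,0.012]], twist=[[0,0,0],[0,0,0],[0,0,0]], jaw=[255,255,255])

```text
clock: 17.1
tcp_pos: [0.5308, 0.0169, 0.2661]
orientation: [-2.234, 2.209, 0.0]
contact_force: [0.2, -0.6, -2.8]
grip_width: 0.0138
```

```bash
python3 - <<'E'
from h import *
from bench import r
o=st(r);  go(o,[.5307,.0168,.2647],-89.35)
E
```

```text
t17.1 tcp [0.5308 0.0169 0.2661] yaw -89.35 z [ 1.e-04  3.e-04 -1.e+00] q [ 0.06  0.44 -0.26  2.    0.17  0.72 -1.86] F [ 0.2 -0.6 -2.8] M [-0.01  0.01  0.03] w 0.0138
dp scaled [0.001 0.001 0.012] mm [0.1 0.1 1.4]
twist scaled [-0.0001  0.0002  0.    ]
```

Emit:
apply_moves(dp=[[0,0,0.01],[0,0,0.008]], twist=[[0,0,0],[0,0,0]], jaw=[255,255])

```text
clock: 17.3
tcp_pos: [0.5308, 0.017, 0.2646]
orientation: [2.234, -2.209, -0.0]
contact_force: [-5.7, 0.4, 18.1]
grip_width: 0.0142
```

Seated (18 N upward at z 0.2646, the expected height). I'll relax and turn clockwise in stages.

Emit:
apply_moves(dp=[[0,0,0],[0,0,0],[0,0,0],[0,0,0]], twist=[[0,0,0],[0,0,0.04],[0,0,0.05],[0,0,0.05]], jaw=[255,255,255,255])

```text
clock: 17.7
tcp_pos: [0.5311, 0.0169, 0.2652]
orientation: [-1.875, 2.519, -0.001]
contact_force: [-0.3, -0.6, -1.6]
grip_width: 0.0141
```

```bash
python3 - <<'E'
from h import *
from bench import r
o=st(r);  go(o,[.5309,.0165,.2645],-135.35)
E
```

```text
t17.7 tcp [0.5311 0.0169 0.2652] yaw -106.68 z [ 1.3e-03  4.0e-04 -1.0e+00] q [ 0.01  0.43 -0.19  2.01  0.12  0.71 -2.12] F [-0.3 -0.6 -1.6] M [-0.    0.    0.04] w 0.0141
dp scaled [0.004 0.001 0.006] mm [0.5 0.1 0.7]
twist scaled [-0.0005  0.0005  0.2389]
```

Emit:
apply_moves(dp=[[0.004,0,0.005],[0,0,0.003],[0,0,0.003],[0,0,0]], twist=[[0,0,0.055],[0,0,0.055],[0,0,0.05],[0,0,0]], jaw=[255,255,255,255])

```text
clock: 18.1
tcp_pos: [0.532, 0.0157, 0.2649]
orientation: [-1.406, 2.805, -0.004]
contact_force: [-1.1, -0.4, -1.2]
grip_width: 0.0142
```

```bash
python3 - <<'E'
from h import *
from bench import r
o=st(r);  go(o,[.5311,.0159,.2645],-135.0)
E
```

```text
t18.1 tcp [0.532  0.0157 0.2649] yaw -126.76 z [ 4.5e-03 -9.0e-04 -1.0e+00] q [-0.06  0.43 -0.1   2.01  0.07  0.7  -2.42] F [-1.1 -0.4 -1.2] M [0.04 0.28 0.02] w 0.0142
dp scaled [0.003 0.007 0.003] mm [0.4 0.8 0.4]
twist scaled [-0.0019  0.0011  0.0686]
```

Emit:
apply_moves(dp=[[0.003,0.007,0.003],[0,0,0]], twist=[[-0.0019,0.001,0.06],[0,0,0]], jaw=[255,255])

```text
clock: 18.3
tcp_pos: [0.5314, 0.0158, 0.2648]
orientation: [-1.232, 2.889, -0.001]
contact_force: [-1.0, -0.0, -1.9]
grip_width: 0.014
```

```bash
python3 - <<'E'
from h import *
from bench import r
o=st(r);  go(o,[.5311,.0159,.2645],-135.0)
o,f=snap(r,"wrist","w11"); P=pts(f,o); 
q=rect(P,(.47,.60,-.04,.08),.115,.13,"bar")
E
```

```text
t18.3 tcp [0.5314 0.0158 0.2648] yaw -133.82 z [ 1.2e-03 -2.0e-04 -1.0e+00] q [-0.09  0.43 -0.08  2.01  0.05  0.7  -2.53] F [-1.  -0.  -1.9] M [ 0.02  0.07 -0.01] w 0.0140
dp scaled [0.001 0.003 0.003] mm [0.1 0.3 0.3]
twist scaled [-0.0005  0.0003  0.0098]
bar 6255 mean [0.5349 0.0119 0.1219] rect [530.9  12.4] [38.6 57.4] 67.9 pca 136.0
```

View pics/w11.png

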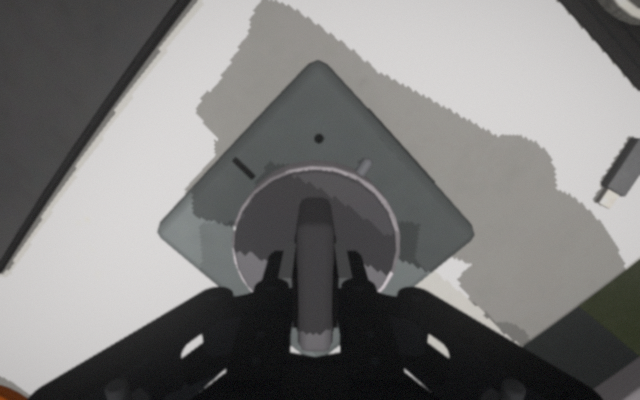

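Emit:
apply_moves(dp=[[0.001,0.003,0.005],[0,0,0.005]], twist=[[0,0,0.009],[0,0,0]], jaw=[255,255])

```text
clock: 18.55
tcp_pos: [0.5316, 0.0157, 0.2647]
orientation: [-1.217, 2.894, -0.002]
contact_force: [-2.2, 0.8, 9.0]
grip_width: 0.0143
```

```bash
python3 - <<'E'
from h import *
from bench import r
o=st(r);
o,f=snap(r,"wrist","w12"); P=pts(f,o)
circ(P,(.45,.63,-.06,.09),.077,.088,np.array([.5297,.0157]),.042,-110,10)
q=P.reshape(-1,3); 
o,f=snap(r,"side","s12"); o,g=snap(r,"top","t12")
a=f["color"];b=g["color"]
P=pts(f); rect(P,(.44,.58,-.34,-.2),.1,.13,"can")
i=np.hstack([cv2.resize(a[170:300,220:400],None,fx=2.2,fy=2.2,interpolation=3),cv2.resize(b[130:260,240:420],None,fx=2.2,fy=2.2,interpolation=3)]); cv2.imwrite("pics/z12.png",i[:,:,::-1])
st(r)
E
```

```text
t18.6 tcp [0.5316 0.0157 0.2647] yaw -134.39 z [ 2.4e-03 -7.0e-04 -1.0e+00] q [-0.09  0.43 -0.07  2.01  0.05  0.7  -2.54] F [-2.2  0.8  9. ] M [-0.13  1.1  -0.18] w 0.0143
circ 24 [0.532  0.0136] maxres 0.0012
can 77 mean [ 0.5048 -0.2676  0.1104] rect [ 506.4 -268.6] [80.7 17.4] 0.3 pca 179.9
t18.7 tcp [0.5315 0.0157 0.2647] yaw -134.38 z [ 2.5e-03 -6.0e-04 -1.0e+00] q [-0.09  0.43 -0.07  2.01  0.05  0.7  -2.54] F [-1.9 -1.   7.4] M [-0.22  0.72 -0.03] w 0.0139
```

View pics/z12.png

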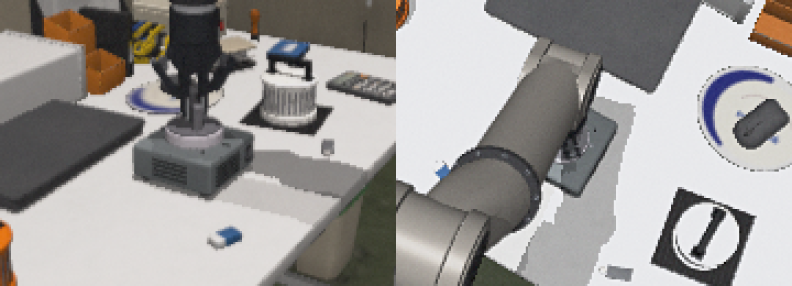

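View pics/w12.png

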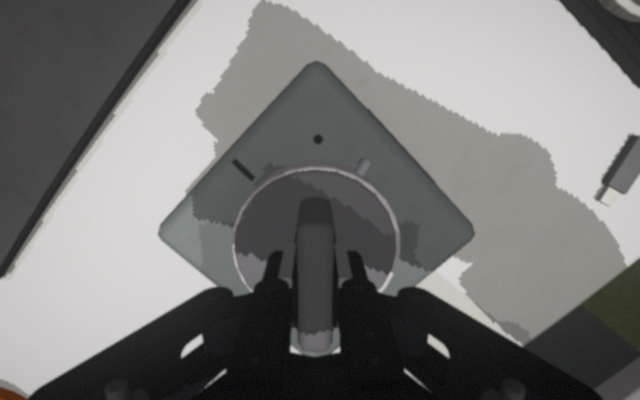

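```bash
python3 - <<'E'
from h import *
from bench import r
st(r); print(r.hand_in())
E
```

```text
t18.7 tcp [0.5315 0.0157 0.2647] yaw -134.38 z [ 2.5e-03 -6.0e-04 -1.0e+00] q [-0.09  0.43 -0.07  2.01  0.05  0.7  -2.54] F [-1.9 -1.   7.4] M [-0.22  0.72 -0.03] w 0.0139
the job is handed in; nothing more can be done
None
```

The job is done and handed in at 18.7 s. I lifted the canister straight off the port and set it upright on the mat. Then I seated the bayonet cap, turned it clockwise to the half mark, and am still gripping it there.

**Canister:** The last side and top views show it upright on the mat. Its handle is centred within about 3 mm of the mat centre. While checking for contact on the mat, one push reached about 57 N at the wrist. That is under the 120 N wrist limit. It went through the gripped canister, so I don't believe it counts against the 40 N limit on the arm or gripper body, but I can't confirm that.

**Cap:** It seated at the expected height (tool at 0.2647 m against 0.2647 m expected), and the lugs entered the notches without contact force. The turn is about 45°, judged from the tool's heading; the bar lines up with the half-mark dot in the wrist view. It is held with about 60 N of grip and 7–9 N of downward push. I felt no resistance or click, but I did not read the lock pin directly.

**Check that disagreed:** A final circle fit to the cap's plate came out about 3 mm off the port axis. I think the collar's rim got into that fit, because the tool position and the pictures both show the cap centred.

I touched nothing else on purpose, but I made no separate final check of the small bystander items.

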